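Open the two-button holding fixture

TASK

Free the carved horse in the holding fixture: with both fingertips, press the fixture's two large round buttons down together and keep both held down until the sliding jaw has moved all the way back, then let go of both buttons and move clear. Leave the small button alone, and do not lift or disturb the horse or the other things lying about.

Things in the scene. Friction and masses are not known exactly. Their poses are not given: they have to be found in the camera images.
- pair_mid (a point): point midway between the tops of the two large unpressed buttons, fixed to the fixture, about 56 mm above the table. The fixture is a fixed grey steel case 190 mm (its x) by 220 mm (its y) by 40 mm high; its x axis points from the buttons to the jaws, its y axis from the right button to the left button, z up. It does not move, but its place and yaw change from start to start. The case's centre is 60 mm along +x from this point
- left_button_top (a point): centre of the top face of the left large black button (the one at +y of the fixture): a cylinder 28 mm in diameter standing 16 mm out of the case top, 30 mm to +y of pair_mid, so that the two large buttons are 60 mm apart centre to centre. The point moves down with the button
- right_button_top (a point): the same for the right large button, 30 mm to -y of pair_mid
- left_button (a joint): how far the left large button is pressed, m: 0 up, 0.008 fully down. Spring return; starts to move at about 1.2 N, 4 N when fully down. It unlocks its side of the jaw once it is more than 5 mm down
- right_button (a joint): the same for the right large button
- jaw (a joint): how far the sliding jaw has moved back, m: 0 clamping, 0.030 fully back. A damped spring drives it, only while both large buttons are more than 5 mm down: about 2.5 s for the full way. If either button comes up early the jaw locks where it is. Once fully back it stays there and the buttons can come up
- jaw_top (a point): centre of the top of the sliding jaw, a steel block 55 mm (x) by 16 mm (y) by 32 mm high on the case's rear deck, beside the horse at its +y side. It moves 30 mm towards the fixture's +y along two guide rods
- small_button (a joint): how far the small black button is pressed, m: 0 up, 0.004 down. It is 18 mm in diameter, stands 7 mm out of the case top, in line with the large buttons, 88 mm to -y of pair_mid. Not to be pressed
- horse_mid (a point): half-way up the carved wooden horse on its block, loose: block 66 by 40 by 24 mm, 105 mm high in all, standing on the case between the jaws, about 115 mm along +x from pair_mid. Leave it alone
- stone: loose sharpening stone 24 by 70 by 12 mm, lying flat on the case top between buttons and jaws, about 60 mm along +x from pair_mid; origin under its centre. Bystander
- pot: loose small jar 36 mm in diameter, 45 mm high, on the case's rear deck at the -y side of the fixed jaw; origin under its centre. Bystander
- gouge: loose wooden-handled hand tool 190 mm long, lying on the table beside the fixture's -y side. Bystander
- tape: loose roll of tape 90 mm across, 24 mm high, on the table. Bystander
- spray: loose spray can 52 mm in diameter, 170 mm high, on the table. Bystander
- mug: loose white mug 76 mm in diameter, 85 mm high, on the table. Bystander
- offcut: loose wooden offcut 120 by 50 by 30 mm, on the table. Bystander
There are look-alikes about, which are no part of the job. There is more than one size of the part that bears horse_mid; the job needs the largest.

How it is judged:
By the outcome, as a careful person would: the job done as asked, in the order asked, and still so for the second after the job is handed in, with the robot touching nothing.
It also fails if it takes over 35 s, if anything falls off the work surface, if the arm or the gripper's body presses on something with over 40 N, if the wrist force passes 120 N, or if a joint passes its speed limit or range.

ROBOT

A 6-joint arm with a two-finger parallel gripper is mounted at the origin on the work surface. World frame = base frame: x ahead of the robot, y to its left, z up, the work surface at z = 0. Lengths are in mm, angles in rad, forces in N, time in s.
With the tool pointing down it reaches from about 250 to 775 mm from the base axis. Payload 4 kg.
Tool frame: the origin (TCP) lies midway between the tips of the shut fingers; the grasp point (between the pads) lies 19 mm behind it; z points along the fingers, y is the direction in which the jaws open and shut (so a half turn about z gives the same grasp; the last joint's range is limited). The gripper opens to 94 mm and grips with 3 to 60 N. Pads are 16 mm wide; open, the fingers measure 119 mm over their backs; the gripper's body (75 mm by 177 mm) begins 78 mm behind the grasp point.
Start: joints at [1.211, 0.087, 1.371, -0, 1.684, -0.103], TCP at [139.702, 531.981, 205.506] pointing down, gripper open.
Joint ranges: [-3.1, 3.1], [-0.76, 2.03], [0.27, 2.55], [-1.08, 4.22], [0.17, 2.65], [-2.57, 2.57]. Speed limits (rad/s): [2.79, 2.79, 3.14, 3.14, 3.14, 3.14].

INTERFACE

Orientations are given as a unit quaternion [w, x, y, z].
In Python, from station import * gives the robot as it stands. The module is installed in compiled form; this text tells all that it offers.
- The arm moves only by the tool carry_out, never from a script. Its argument "targets" is a list of rows, each a list of 7 numbers: the turn, a rotation vector about the tool's x, y, z in rad, then the shift along the tool's x, y, z in m, then the opening, from 0 (shut) to 1 (fully open). In form: [[wx, wy, wz, x, y, z, claw], ...]. A call has 1 to 20 rows; each row shifts and turns the commanded pose from where the row before left it, along the tool's axes as they then stand; what a row does not reach is not made up. A row lasts 1/10 s, in which the tool goes at most 50 mm and 8.59 degrees, less where a joint would pass 70% of its speed; a pose out of reach is approached as far as the arm can. A call with a gripper value outside its range is refused whole. The fingers move at their own pace and stop on an object; "squeeze" is the grip in N (left out, the last holds). Time passes only in rows, so rows that do not move let the fingers close. It gives the time, the measured TCP pose, the force and the opening at its end, in the units of the state.
- state(): the state, without advancing time (a new reading comes with each control period).
- camera(name): name is "side" or "top"; returns the picture (400x640x3 uint8, blue, green, red); there is no depth.
- camera_params(name): a dict with "fovy" (degrees; the focal length in pixels is half the picture's height over the tangent of half this angle, whatever the lens; pixels are square), "cx", "cy" (the principal point, pixels), "dist" ([k1, k2, p1, p2, k3] as OpenCV has them; the pictures are not rectified), "R" (3x3) and "t" (3): a world point X has camera coordinates R X + t. Camera axes: x right, y down, z forward; pixel columns grow to the right and rows downward; lengths in mm; the calibration is good to about 2 mm. A picture is of the moment at which its call begins. camera_params takes no time and is no camera call.
- hand_in(): hands the job in, once; it reports no verdict.
Trained networks look in the newest picture that a camera, given by its name, has taken for a name from the list of things; names that differ only in an ending like _2 or _b are one class to them, and where a whole thing is asked for, a point or a joint stands for the part that bears it (a point fixed in the world has none). Each returns a list of dicts, best first, with "confidence" (0 to 1); they miss things now and then, are a little off and sometimes report something else, mostly with a low value. They report only what shows in the picture. A call takes as long as a camera call. They do not tell look-alikes from the thing itself.
- boxes_of(thing, camera): "centre" ([row, column] in pixels, amid what is visible of it).
- mark_of(thing, camera): "centre" ([row, column] in pixels: a listed point, or the origin of a listed thing).
The state is a dict: "t": time; "q": joint angles; "joint_velocities": joint speeds; "tau": joint torques, N m; "tool_pos": TCP position; "ee_rot": TCP orientation; "force": force on the tool from outside, world axes, zero at the start; "ft_torque": the same for the moment, N m; "grip_width": opening from 0.0 (shut) to 1.0 (fully open).
Only numpy, scipy, OpenCV 4.12 (cv2) and the standard library are available. Lean on these libraries where they do the work, as an engineer would, in place of code of your own. Each camera call takes 0.05 s, during which the arm holds its last target.

## Working session

There is one attempt and no reset: what is moved stays moved. The work goes in short steps, Python scripts to look and compute and a tool call to move; the robot and the scene stay as the last step left them, time stands still between calls to the robot, and variables do not carry over. Pictures are saved under pics/ and viewed, and the job is handed in when it is done.

Besides the shell and the picture viewer there is one more tool, called after ">>>" by a JSON object that holds its "fn" and its "kwargs", one argument or row to a line. carry_out: Moves the arm, as the interface text tells. Its arguments: {"type":"object","properties":{"targets":{"type":"array"},"squeeze":{"type":"number"}},"required":["targets"]}

```bash
mkdir -p pics
cat > h.py <<'E'
import numpy as np, cv2
from station import *
E
python3 - <<'E'
from h import *
for n in("side","top"):
    im=camera(n); cv2.imwrite(f"pics/{n}0.png",im)
    p=camera_params(n); print(n,p)
    for th in("left_button_top","right_button_top","pair_mid","small_button","horse_mid","jaw_top","stone","pot"):
        print(th,[(np.round(d["centre"],1).tolist(),round(d["confidence"],2)) for d in mark_of(th,n)])
s=state();print(s)
E
```

```text
side {'fovy': 45.733993584221736, 'cx': 321.6818551318435, 'cy': 202.23104469942803, 'dist': array([-0.05033484,  0.        ,  0.        ,  0.        ,  0.        ]), 'R': array([[ 0.98532547, -0.17049257,  0.00812391],
       [-0.08621872, -0.53823104, -0.83837562],
       [ 0.14730935,  0.82537242, -0.5450324 ]]), 't': array([-566.93048409,  101.07207286, 1334.28338064])}
left_button_top [([187.4, 306.4], 0.51), ([313.3, 273.9], 0.21)]
right_button_top [([197.1, 305.4], 0.42)]
pair_mid [([209.2, 344.3], 0.66), ([195.2, 301.9], 0.57)]Traceback (most recent call last):
  File "<stdin>", line 6, in <module>
ValueError: it knows: gouge, horse_mid, jaw_top, left_button_top, mug, offcut, pair_mid, pot, right_button_top, spray, stone, tape
```

Run:
```python
from h import *
for n in("side","top"):
    im=camera(n); cv2.imwrite(f"pics/{n}1.png",im)
    p=camera_params(n); 
    if n=="top":print(n,p)
    for th in("left_button_top","right_button_top","pair_mid","horse_mid","jaw_top","stone","pot"):
        print(th,[(np.round(d["centre"],1).tolist(),round(d["confidence"],2)) for d in mark_of(th,n)])
s=state();print(s)
```

```text
left_button_top [([188.1, 301.6], 0.6)]
right_button_top [([199.5, 304.2], 0.41)]
pair_mid [([195.5, 301.0], 0.95)]
horse_mid [([181.3, 342.5], 0.78), ([235.3, 364.1], 0.65), ([165.7, 288.5], 0.48)]
jaw_top [([180.9, 343.4], 0.42)]
stone [([199.9, 326.0], 0.6), ([189.2, 302.8], 0.2)]
pot [([181.6, 339.7], 0.67), ([209.9, 341.7], 0.53)]
top {'fovy': 50.02715976986112, 'cx': 313.8044106992433, 'cy': 202.9751416107768, 'dist': array([-0.10885189,  0.        ,  0.        ,  0.        ,  0.        ]), 'R': array([[-0.07032927, -0.99750914,  0.00541318],
       [-0.97404972,  0.06750292, -0.21603356],
       [ 0.21513005, -0.02046619, -0.97637093]]), 't': array([ 16.83407204, 576.52461427, 947.83744629])}
left_button_top [([224.5, 259.7], 0.46)]
right_button_top [([224.9, 288.6], 0.63)]
pair_mid [([226.8, 274.5], 0.57)]
horse_mid [([161.4, 361.9], 0.87), ([236.8, 198.3], 0.68), ([174.9, 273.0], 0.56)]
jaw_top [([174.3, 266.6], 0.62)]
stone [([202.4, 282.4], 0.76), ([196.2, 167.1], 0.44)]
pot [([183.4, 308.3], 0.74)]
{'t': 1.0, 'q': array([ 1.21089233e+00,  8.71816634e-02,  1.37065659e+00,  3.19351906e-05,
        1.68360032e+00, -1.03126623e-01]), 'joint_velocities': array([ 6.36489805e-04,  5.64795627e-04, -2.76990434e-04, -6.85119604e-05,
       -1.07950845e-03, -1.82097539e-03]), 'tau': array([ 4.06642166e-04, -3.40035260e+01, -3.02613795e+01,  7.19707506e-02,
        2.32220732e-02,  9.54807177e-06]), 'tool_pos': array([139.70109551, 531.99878706, 205.53795951]), 'ee_rot': array([2.23366368e-06, 1.28034472e-01, 9.91769715e-01, 7.86220628e-05]), 'force': array([ 0.10725009, -0.13601047,  0.34295232]), 'ft_torque': array([0.02987346, 0.01606365, 0.00297964]), 'grip_width': 0.9983182016587205}
```

View pics/side0.png

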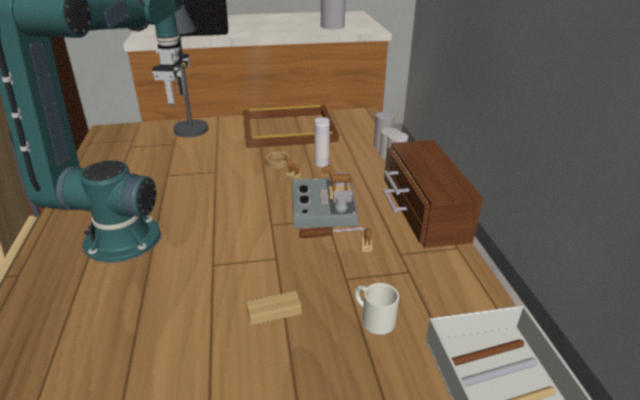

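View pics/top1.png

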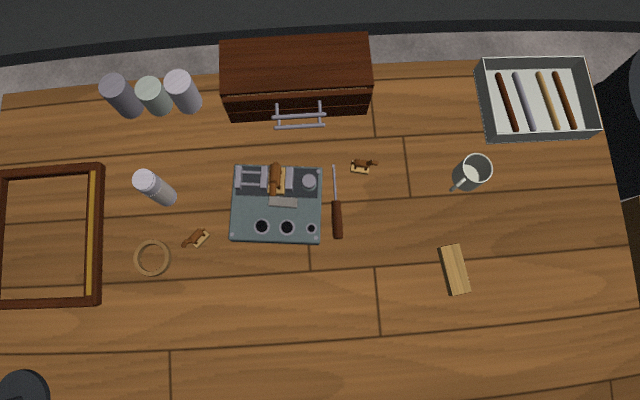

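The fixture shows in the top view around row 205, column 275. Its large buttons are near (226,262) and (227,287), the small one near (228,311), and small look-alike horses stand at (163,363) and (237,197). I'll crop both views close.

Run:
```python
import cv2,numpy as np
a=cv2.imread("pics/top1.png")[155:255,220:330]; b=cv2.imread("pics/side1.png")[165:235,285:365]
cv2.imwrite("pics/c1.png",cv2.resize(a,None,fx=6,fy=6,interpolation=cv2.INTER_CUBIC)[:600]);cv2.imwrite("pics/c2.png",cv2.resize(b,None,fx=8,fy=8,interpolation=cv2.INTER_CUBIC))
```

```text
(no output)
```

View pics/c1.png

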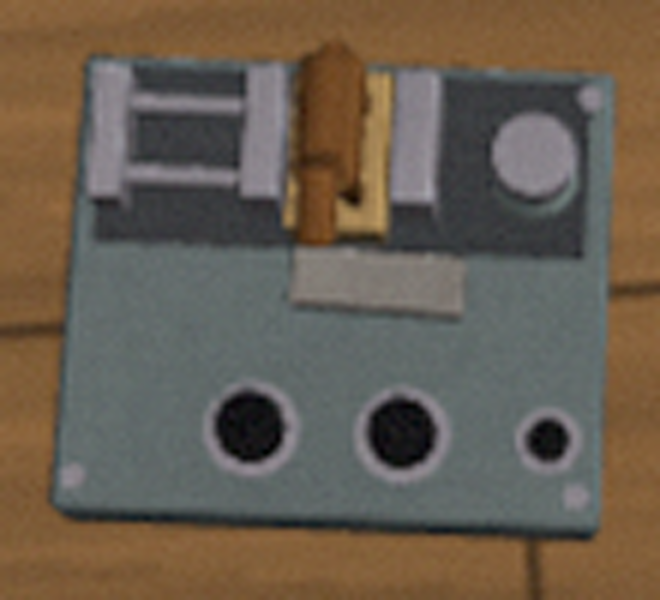

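View pics/c2.png

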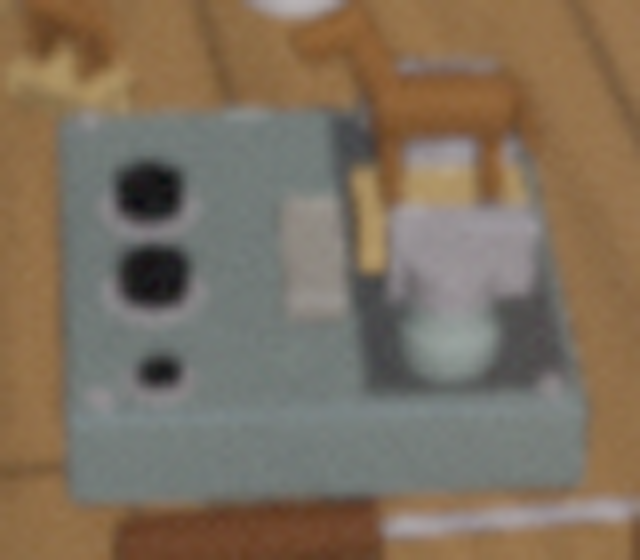

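```bash
cat >> h.py <<'E'
def proj(n,X):
    p=camera_params(n); f=200/np.tan(np.radians(p["fovy"])/2)
    K=np.array([[f,0,p["cx"]],[0,f,p["cy"]],[0,0,1.]])
    r,_=cv2.Rodrigues(p["R"]); return cv2.projectPoints(np.asarray(X,float).reshape(-1,1,3),r,p["t"],K,p["dist"])[0][:,0]
def local(P,q):
    x,y,z,a=P; q=np.atleast_2d(q); c,s=np.cos(a),np.sin(a)
    return np.c_[x+c*q[:,0]-s*q[:,1],y+s*q[:,0]+c*q[:,1],z+q[:,2]]
th=np.linspace(0,2*np.pi,48,endpoint=False)
def sil(n,P,y,r,h0,h1):
    pts=np.vstack([local(P,np.c_[r*np.cos(th),y+r*np.sin(th),0*th+h]) for h in(h0,h1)])
    H=cv2.convexHull(proj(n,pts).astype(np.float32)); m=cv2.moments(H); return np.array([m["m10"],m["m01"]])/m["m00"]
E
cat > fit.py <<'E'
from h import *
from scipy.optimize import least_squares
roi={"top":(215,240,245,325),"side":(180,220,292,315)}
meas={}
for n in roi:
    im=np.mean([camera(n) for _ in range(2)],0); a,b,c,d=roi[n]
    g=cv2.resize(im[a:b,c:d].max(2),None,fx=8,fy=8,interpolation=cv2.INTER_CUBIC); m=(g<65).astype(np.uint8)
    k,_,st,ce=cv2.connectedComponentsWithStats(m)
    L=[((ce[i][0]+.5)/8-.5+c,(ce[i][1]+.5)/8-.5+a,st[i,4]/64) for i in range(1,k) if st[i,4]>64*8]
    L.sort(key=lambda v:v[0] if n=="top" else v[1]); print(n,np.round(L,2).tolist()); meas[n]=np.array(L)[:,:2]
Y=[(30,14,-16,0),(-30,14,-16,0),(-88,9,-16,-9)]
def res(P,cams=("top","side")):
    return np.concatenate([sil(n,P,*Y[i])-meas[n][i] for n in cams for i in range(3)])
s=least_squares(res,[480,60,56,0]); print("fit",s.x,np.round(s.fun,2))
for n in("top","side"):
    s2=least_squares(lambda q:res([q[0],q[1],56,q[2]],(n,)),[s.x[0],s.x[1],s.x[3]]); print(n,s2.x,np.round(s2.fun,2))
P=[*s.x]
cs=local(P,[[-35,110,-16],[-35,-110,-16],[155,-110,-16],[155,110,-16]])
print("corners top",proj("top",cs).round(1).tolist(),"side",proj("side",cs).round(1).tolist())
E
python3 fit.py
```

```text
top [[261.12, 225.67, 103.58], [286.43, 226.71, 100.69], [310.83, 227.91, 34.83]]
side [[303.18, 188.46, 43.55], [303.82, 198.89, 48.08], [304.53, 210.91, 10.38]]
fit [ 5.30627887e+02  7.37288642e+01  5.53895070e+01 -1.07652130e-01] [ 0.45 -0.25  0.41 -0.32  0.51 -0.26 -0.24  0.77 -0.27  0.77 -0.32  0.83]
top [ 5.29950110e+02  7.47706713e+01 -1.08937743e-01] [ 0.   -0.   -0.03 -0.04  0.09  0.06]
side [ 5.31180533e+02  7.39225076e+01 -1.13202919e-01] [-0.02  0.55 -0.15  0.55 -0.31  0.61]
corners top [[227.6, 239.2], [320.1, 242.8], [322.7, 166.1], [233.8, 162.9]] side [[291.5, 178.8], [292.3, 217.4], [358.2, 215.5], [349.6, 177.3]]
```

The two views agree to about 1 mm: height 55.4 mm against the stated 56, and the projected case corners match the crop. I choose the two large buttons at top pixels (226,261) and (227,286), and leave the small one at (228,311).

```bash
cat > go.py <<'E'
from h import *
from scipy.spatial.transform import Rotation as Ro
import sys
z=float(sys.argv[1]); s=state(); w,a,b,c=s["ee_rot"]; R=Ro.from_quat([a,b,c,w])
yaw=-.109; G=Ro.from_matrix(np.c_[[-np.cos(yaw),-np.sin(yaw),0],[-np.sin(yaw),np.cos(yaw),0],[0,0,-1]])
print("rotvec",(R.inv()*G).as_rotvec().round(4)); d=np.array([530.3,74.3,z])-s["tool_pos"]
print("shift after turn (mm)",G.inv().apply(d).round(1),"pos",s["tool_pos"].round(1),"F",s["force"].round(2),"w",s["grip_width"],"t",s["t"])
E
python3 go.py 120
```

```text
rotvec [ 1.000e-04  0.000e+00 -1.478e-01]
shift after turn (mm) [-438.1 -412.5   85.5] pos [139.7 532.  205.5] F [ 1.14 -0.1  -0.34] w 0.997583183115615 t 1.2
```

>>> {"fn": "carry_out", "kwargs": {
  "targets": [
    [0,0,-0.0739,0,0,-0.02,0.505],
    [0,0,-0.0739,0,0,-0.02,0.505],
    [0,0,0,-0.0274,-0.0258,0,0.505],
    [0,0,0,-0.0274,-0.0258,0,0.505],
    [0,0,0,-0.0274,-0.0258,0,0.505],
    [0,0,0,-0.0274,-0.0258,0,0.505],
    [0,0,0,-0.0274,-0.0258,0,0.505],
    [0,0,0,-0.0274,-0.0258,0,0.505],
    [0,0,0,-0.0274,-0.0258,0,0.505],
    [0,0,0,-0.0274,-0.0258,0,0.505],
    [0,0,0,-0.0274,-0.0258,0,0.505],
    [0,0,0,-0.0274,-0.0258,0,0.505],
    [0,0,0,-0.0274,-0.0258,0,0.505],
    [0,0,0,-0.0274,-0.0258,0,0.505],
    [0,0,0,-0.0274,-0.0258,0,0.505],
    [0,0,0,-0.0274,-0.0258,0,0.505],
    [0,0,0,-0.0274,-0.0258,0,0.505],
    [0,0,0,-0.0274,-0.0258,0,0.505],
    [0,0,0,0,0,0,0.505],
    [0,0,0,0,0,0,0.505]
  ]
}}

```text
t: 3.2
tool_pos: [530.6, 73.6, 245.1]
ee_rot: [-0.001, 0.055, 0.998, 0.0]
force: [0.3, 0.7, -1.5]
grip_width: 0.504
```

```bash
python3 go.py 80
```

```text
rotvec [ 0.0005 -0.0013 -0.0014]
shift after turn (mm) [  0.4   0.7 165.1] pos [530.6  73.6 245.1] F [ 0.3   0.71 -1.51] w 0.5043150229663004 t 3.2
```

>>> {"fn": "carry_out", "kwargs": {
  "targets": [
    [0,0,-0.0014,0.0004,0.0007,0.03,0.505],
    [0,0,0,0,0,0.03,0.505],
    [0,0,0,0,0,0.03,0.505],
    [0,0,0,0,0,0.03,0.505],
    [0,0,0,0,0,0.03,0.505],
    [0,0,0,0,0,0.015,0.505],
    [0,0,0,0,0,0,0.505],
    [0,0,0,0,0,0,0.505]
  ]
}}

```text
t: 4.0
tool_pos: [530.7, 75.3, 81.8]
ee_rot: [0.001, 0.053, 0.999, 0.0]
force: [-0.4, 0.5, -0.0]
grip_width: 0.504
```

```bash
python3 go.py 56
python3 - <<'E'
from h import *
a=camera("top")[155:255,220:330]; b=camera("side")[140:230,270:370]
A=cv2.resize(a,(440,400),interpolation=cv2.INTER_CUBIC);B=cv2.resize(b,(360,324),interpolation=cv2.INTER_CUBIC)
o=np.zeros((400,800,3),np.uint8);o[:,:440]=A;o[:324,440:]=B;cv2.imwrite("pics/d1.png",o)
E
```

```text
rotvec [0.0005 0.0017 0.0023]
shift after turn (mm) [ 0.3 -1.1 25.8] pos [530.7  75.3  81.8] F [-0.41  0.5  -0.03] w 0.5041881431514263 t 4.0
```

View pics/d1.png

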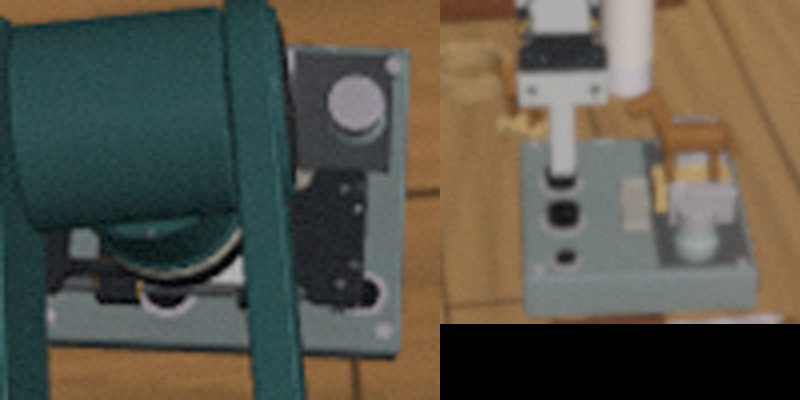

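>>> {"fn": "carry_out", "kwargs": {
  "targets": [
    [0,0,0,0,-0.0005,0.01,0.505],
    [0,0,0,0,0,0.01,0.505],
    [0,0,0,0,0,0.005,0.505],
    [0,0,0,0,0,0.002,0.505],
    [0,0,0,0,0,0.002,0.505],
    [0,0,0,0,0,0,0.505]
  ]
}}

```text
t: 4.7
tool_pos: [529.9, 74.1, 52.3]
ee_rot: [-0.0, 0.054, 0.999, -0.0]
force: [-1.7, -0.1, 6.4]
grip_width: 0.505
```

```bash
python3 go.py 48.5
```

```text
rotvec [-0.0001 -0.0007  0.0013]
shift after turn (mm) [-0.4  0.2  3.8] pos [529.9  74.1  52.3] F [-1.7  -0.1   6.38] w 0.5053305874951504 t 4.7
```

>>> {"fn": "carry_out", "kwargs": {
  "targets": [
    [0,0,0,0,0,0.002,0.505],
    [0,0,0,0,0,0.002,0.505],
    [0,0,0,0,0,0.0005,0.505],
    [0,0,0,0,0,0,0.505],
    [0,0,0,0,0,0,0.505]
  ]
}}

```text
t: 5.2
tool_pos: [530.0, 74.0, 48.3]
ee_rot: [-0.0, 0.054, 0.999, -0.0]
force: [-3.6, -0.1, 8.2]
grip_width: 0.504
```

```bash
python3 go.py 48
```

```text
rotvec [-0.0002 -0.0003  0.0013]
shift after turn (mm) [-0.3  0.3  0.3] pos [530.   74.   48.3] F [-3.61 -0.11  8.21] w 0.5036775750966416 t 5.2
```

>>> {"fn": "carry_out", "kwargs": {
  "targets": [
    [0,0,0,0,0,0.0005,0.505],
    [0,0,0,0,0,0,0.505],
    [0,0,0,0,0,0,0.505],
    [0,0,0,0,0,0,0.505],
    [0,0,0,0,0,0,0.505],
    [0,0,0,0,0,0,0.505],
    [0,0,0,0,0,0,0.505],
    [0,0,0,0,0,0,0.505],
    [0,0,0,0,0,0,0.505],
    [0,0,0,0,0,0,0.505],
    [0,0,0,0,0,0,0.505],
    [0,0,0,0,0,0,0.505],
    [0,0,0,0,0,0,0.505],
    [0,0,0,0,0,0,0.505],
    [0,0,0,0,0,0,0.505],
    [0,0,0,0,0,0,0.505],
    [0,0,0,0,0,0,0.505],
    [0,0,0,0,0,0,0.505],
    [0,0,0,0,0,0,0.505],
    [0,0,0,0,0,0,0.505]
  ]
}}

```text
t: 7.2
tool_pos: [530.0, 74.0, 48.2]
ee_rot: [-0.0, 0.054, 0.999, -0.0]
force: [-3.6, -0.6, 10.7]
grip_width: 0.503
```

>>> {"fn": "carry_out", "kwargs": {
  "targets": [
    [0,0,0,0,0,0,0.505],
    [0,0,0,0,0,0,0.505],
    [0,0,0,0,0,0,0.505],
    [0,0,0,0,0,0,0.505],
    [0,0,0,0,0,0,0.505],
    [0,0,0,0,0,0,0.505],
    [0,0,0,0,0,0,0.505],
    [0,0,0,0,0,0,0.505],
    [0,0,0,0,0,0,0.505],
    [0,0,0,0,0,0,0.505],
    [0,0,0,0,0,0,0.505],
    [0,0,0,0,0,0,0.505],
    [0,0,0,0,0,0,0.505],
    [0,0,0,0,0,0,0.505],
    [0,0,0,0,0,0,0.505],
    [0,0,0,0,0,0,0.505],
    [0,0,0,0,0,0,0.505],
    [0,0,0,0,0,0,0.505],
    [0,0,0,0,0,0,0.505],
    [0,0,0,0,0,0,0.505]
  ]
}}

```text
t: 9.2
tool_pos: [530.0, 74.0, 48.2]
ee_rot: [-0.0, 0.054, 0.999, -0.0]
force: [-5.0, -1.7, 10.5]
grip_width: 0.51
```

Run:
```python
from h import *
a=camera("top")[155:255,220:330]; b=camera("side")[140:230,270:370]
A=cv2.resize(a,(440,400),interpolation=cv2.INTER_CUBIC);B=cv2.resize(b,(360,324),interpolation=cv2.INTER_CUBIC)
o=np.zeros((400,800,3),np.uint8);o[:,:440]=A;o[:324,440:]=B;cv2.imwrite("pics/d2.png",o)
P=[530.2,74.2,55.7,-.109]
for n in("top","side"):
    for j in (0,30): print(n,j,proj(n,local(P,[[115,29+j,16]])).round(1))
```

```text
top 0 [[263.8 176.1]]
top 30 [[251.3 175.7]]
side 0 [[339.9 181.7]]
side 30 [[339.  176.8]]
```

View pics/d2.png

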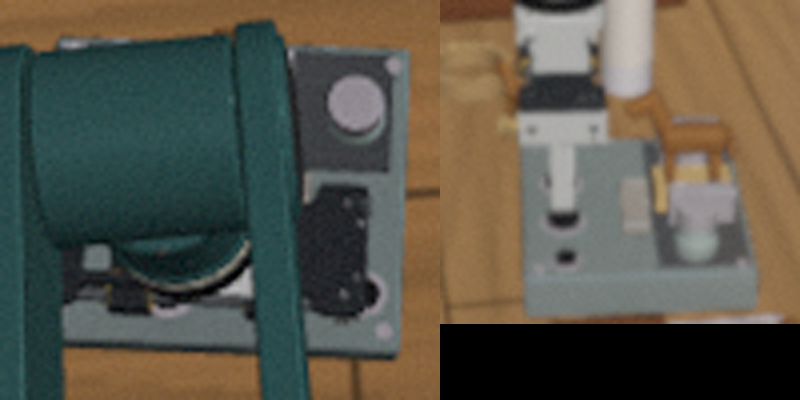

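Run:
```python
from h import *
a=cv2.imread("pics/side1.png")[160:205,320:360]; b=camera("side")[160:205,320:360]
cv2.imwrite("pics/e1.png",cv2.resize(np.hstack([a,b]),None,fx=10,fy=10,interpolation=cv2.INTER_CUBIC))
```

```text
(no output)
```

View pics/e1.png

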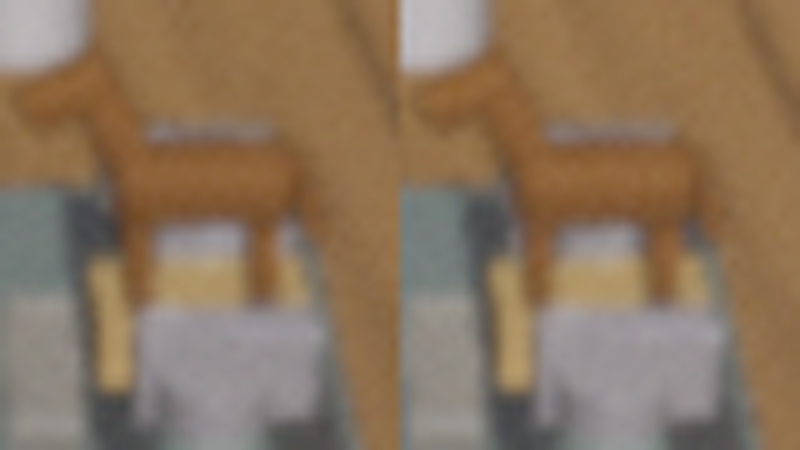

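The jaw is mostly hidden, though the grey patch behind the horse's hind leg has gone. The 4 s hold at the stops (10.5 N) is well over 2.5 s, so I'll release, move clear and check.

>>> {"fn": "carry_out", "kwargs": {
  "targets": [
    [0,0,0,0,0,-0.003,0.505],
    [0,0,0,0,0,-0.005,0.505],
    [0,0,0,0,0,-0.01,0.505],
    [0,0,0,0,0,-0.02,0.505],
    [0,0,0,0,0,-0.03,0.505],
    [0,0,0,0,0,-0.03,0.505],
    [0,0,0,0,0,-0.03,0.505],
    [0,0,0,0,0,-0.03,0.505],
    [0,0,0,0,0,-0.03,0.505],
    [0,0,0,0,0,-0.01,0.505],
    [0,0,0,0.0274,0.0258,0,0.505],
    [0,0,0,0.0274,0.0258,0,0.505],
    [0,0,0,0.0274,0.0258,0,0.505],
    [0,0,0,0.0274,0.0258,0,0.505],
    [0,0,0,0.0274,0.0258,0,0.505],
    [0,0,0,0.0274,0.0258,0,0.505],
    [0,0,0,0.0274,0.0258,0,0.505],
    [0,0,0,0.0274,0.0258,0,0.505],
    [0,0,0,0.0274,0.0258,0,0.505],
    [0,0,0,0,0,0,0.505]
  ]
}}

```text
t: 11.35
tool_pos: [307.0, 333.8, 243.2]
ee_rot: [-0.001, 0.051, 0.999, -0.0]
force: [0.4, 0.2, 1.6]
grip_width: 0.508
```

Run:
```python
from h import *
a=camera("top");b=camera("side")
cv2.imwrite("pics/top3.png",a);cv2.imwrite("pics/side3.png",b)
a0=cv2.imread("pics/top1.png")
r=lambda i:cv2.resize(i[155:250,222:327],None,fx=3.8,fy=3.8,interpolation=cv2.INTER_CUBIC)
cv2.imwrite("pics/f1.png",np.hstack([r(a0),r(a)]))
```

```text
(no output)
```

View pics/f1.png

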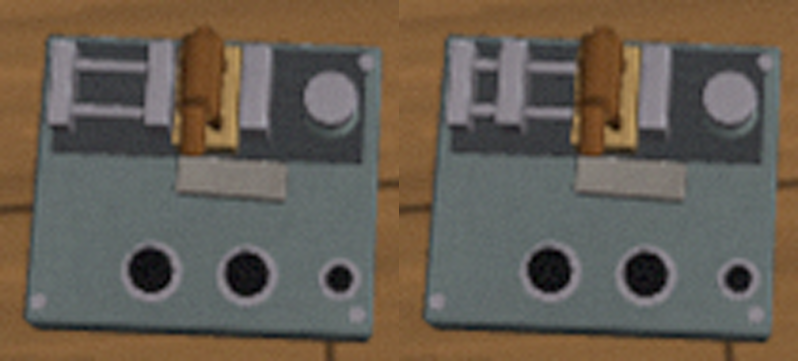

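The jaw has slid about 12 px towards +y and the horse is unmoved. I'll measure the travel precisely and check for bystander motion.

Run:
```python
from h import *
a0=cv2.imread("pics/top1.png").max(2).astype(float);im=np.mean([camera("top") for _ in range(3)],0);a=im.max(2)
def f(g,lo,hi):
    p=g[166:185,lo:hi].mean(0); x=np.arange(lo,hi); w=np.clip(p-110,0,None); return p.round(0).astype(int).tolist()
print(f(a0,230,275));print(f(a,230,275))
d=np.abs(cv2.GaussianBlur(a,(0,0),1.2)-cv2.GaussianBlur(a0,(0,0),1.2)); ys,xs=np.where(d>14); 
k,_,st,_=cv2.connectedComponentsWithStats((d>14).astype(np.uint8)); print([s.tolist() for s in st[1:] if s[4]>4])
P=[530.2,74.2,55.7,-.109]
print(proj("top",local(P,[[115,y,16] for y in (20,36,50,66)])).round(1).tolist())
```

```text
[133, 134, 125, 95, 91, 118, 140, 140, 142, 145, 135, 110, 95, 83, 84, 84, 83, 81, 82, 81, 82, 82, 82, 83, 80, 81, 80, 80, 79, 77, 91, 127, 139, 137, 139, 141, 141, 112, 99, 81, 70, 85, 96, 104, 110]
[133, 135, 125, 95, 91, 119, 140, 141, 143, 145, 135, 111, 95, 84, 84, 84, 81, 80, 111, 136, 138, 138, 141, 144, 130, 106, 89, 80, 80, 80, 81, 82, 81, 80, 80, 80, 83, 79, 95, 82, 70, 85, 96, 104, 110]
[[247, 165, 10, 24, 200], [259, 165, 10, 24, 182], [0, 294, 137, 106, 8866], [110, 319, 49, 51, 2009], [109, 340, 1, 5, 5], [20, 379, 17, 17, 54], [39, 378, 5, 5, 20]]
[[267.6, 176.3], [260.9, 176.0], [255.0, 175.8], [248.3, 175.6]]
```

View pics/top3.png

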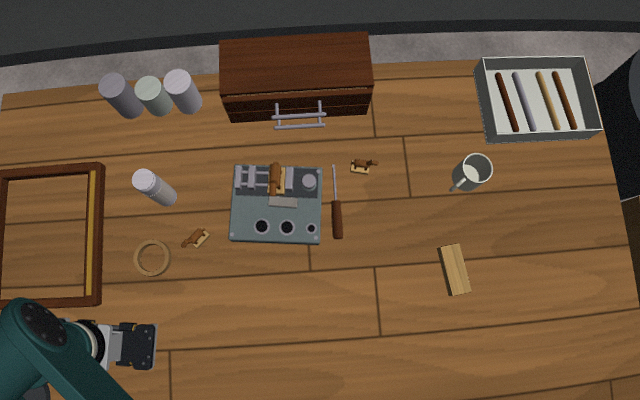

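The jaw's edge moved 12.4 px, which matches the 12.6 px predicted for 30 mm. Apart from the arm itself, only the jaw has changed in the picture.

```bash
python3 -c "
from station import *
print(hand_in(), state()['t'])"
```

```text
the job is handed in; nothing more can be done
the job is handed in; nothing more can be done
```

The horse is freed, and the job was handed in at about 11.5 s of the 35 s allowed. I pressed both large buttons together with the fingertips about 60 mm apart. I held them at the stops for about 4 s (TCP at 48.2 mm, about 10.5 N), then let go, lifted straight up and moved clear.

- **Jaw:** in the top view it moved about 12.4 px. The calibration predicts about 12.6 px for the full 30 mm, so it is fully back to within measuring error.
- **Everything else:** a before/after comparison of the top view showed no change other than the jaw and the arm. The horse, bystanders and small button all look untouched.
- **Buttons:** both large buttons look fully up again in the top view, which I did not measure.
- **Not conclusive:** while the buttons were held, the arm hid the jaw from above and the horse hid it from the side. Its full travel was therefore only confirmed after release.
- **Disagreements:** the two cameras put the buttons about 1 mm apart, within the calibration. The fitted button height was 55.4 mm against the stated 56 mm.

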